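# Take the drill bit rack apart and lay out its tiers

### The arm

A 7-joint arm with a two-finger parallel gripper is mounted at the origin on the work surface. World frame = base frame: x ahead of the robot, y to its left, z up, the work surface at z = 0. Lengths are in m, angles in degrees, forces in N, time in s.
With the tool pointing down it reaches from about 0.375 to 0.925 m from the base axis. Payload 3.1 kg.
Tool frame: the origin (TCP) lies at the very end of the fingers, on their centre line; the grasp point (between the pads) lies 19 mm behind it; z points along the fingers, y is the line along which they close (so a half turn about z gives the same grasp; the last joint's range is limited). The gripper opens to 85 mm and grips with 20 to 120 N. Pads are 22 mm wide; open, the fingers measure 114 mm over their backs; the gripper's body (76 mm by 85 mm) begins 54 mm behind the grasp point. The pads swing forward as they close: fully open they stand 13 mm farther back than shut.
Start: joints at [-70.462, 21.939, 2.515, 91.553, -1.026, 66.532, -2.859], TCP at [0.276, 0.588, 0.231] pointing down, gripper open.
Joint ranges: [-149.38, 149.38], [-23.57, 123.04], [-84.95, 90], [0, 143.3], [-89.99, 269.99], [3.08, 112.72], [-163.45, 163.45]. Speed limits (degrees/s): [159.86, 159.86, 180, 180, 180, 180, 180].

### API

Orientations are given as a 3x3 rotation matrix whose columns are the frame's x, y, z axes.
In Python, from station import * gives the robot as it stands.
- The arm moves only by the tool arm_command, never from a script. Its argument "moves" is text: rows parted by semicolons, each of 7 numbers parted by spaces: the turn, a rotation vector about the world's x, y, z each as a share of 2 pi rad, from -1 to 1, then the shift along the world's x, y, z each as a share of 300 mm, from -1 to 1, then the gripper command: -1 is fully open, 1 is shut, values between are in proportion. A call has 1 to 20 rows; each row is the pose to reach, as a shift and turn from the pose commanded when the call began, turning the shorter way round; what a row does not reach only later rows make up. A row lasts 1/12 s, in which the tool goes at most 41.7 mm and 7.16 degrees, less where a joint would pass 70% of its speed; a pose out of reach is approached as far as the arm can. A call with a number of a shift or a turn outside -1 to 1 is refused whole. A call with a gripper value outside its range is refused whole. The fingers move at their own pace and stop on an object; "squeeze" is the grip in N (left out, the last holds). Time passes only in rows, so rows that repeat a pose let the fingers close. It gives the time, the measured TCP pose, the force, the opening and the grip force at its end, in the units of the state.
- state(): the state, without advancing time (a new reading comes with each control period).
- camera(name): name is "scene" or "side" or "wrist"; returns the picture (420x560x3 uint8, red, green, blue); there is no depth.
- camera_params(name): a dict with "fx", "fy", "cx", "cy" (pixels), "R" (3x3) and "t" (3): a world point X has camera coordinates R X + t. Camera axes: x right, y down, z forward; pixel columns grow to the right and rows downward; lengths in m; the calibration is good to about 2 mm. A picture is of the moment at which its call begins: read the wrist's pose just before it. camera_params takes no time and is no camera call; for the wrist camera it gives the pose at the moment of the call.
- job_done(): hands the job in; it is judged then, once.
The state is a dict: "clock": time; "qpos": joint angles; "joint_vel": joint speeds; "joint_efforts": joint torques, N m; "ee_pos": TCP position; "orientation": TCP orientation; "ft_force": force on the tool from outside, world axes, zero at the start; "wrist_torque": the same for the moment, N m; "gripper_width": opening from 0.0 (shut) to 1.0 (fully open); "finger_force": force on a finger pad.
Only numpy, scipy, OpenCV 4.12 (cv2) and the standard library are available. Lean on these libraries where they do the work, as an engineer would, in place of code of your own. Each camera call takes 0.05 s, during which the arm holds its last target. There are 200 camera calls.

### The job

Take the stacked drill bit rack apart from the top down: stand the dish of washers in the middle of the round cork coaster, then put each tier in the cradle made for its length, the short one first, then the middle one, then the long one, each flat on the plate between the two end stops, centred across it and square to it. Keep everything upright and set it down rather than dropping it, and leave the screwdriver and the ratchet where they lie.

Things in the scene. Friction and masses are not known exactly. Their poses are not given: they have to be found in the camera images.
- dish: Round white ceramic dish with a few washers fixed in it: 56 mm outside diameter, 30 mm high, upright wall 4 mm thick, about 90 g. At the start it stands on top of the stack, on the short tier. Origin at the centre of its underside; z up along its axis.
- tier_short: Short tier of the rack: loose black plastic block 84 mm long, 50 wide, 36 high, about 180 g. Stands on the middle tier (within 5 mm and 3 degrees of centred), carries the dish. At each end three 7 mm bits stand 12 mm above its top, within 12 mm of the end; bare long sides, grip across the width. Origin: centre of underside; x along the length, z up; ends alike, either way round is right.
- tier_middle: Middle tier of the rack: loose black plastic block 120 mm long, 50 wide, 36 high, about 240 g. Stands on the long tier (within 5 mm and 3 degrees of centred), under the short one. At each end three 7 mm bits stand 12 mm above its top, within 12 mm of the end; bare long sides, grip across the width. Origin: centre of underside; x along the length, z up; ends alike, either way round is right.
- tier_long: Long tier of the rack: loose black plastic block 156 mm long, 50 wide, 36 high, about 300 g. Bottom of the stack, on the bench. At each end three 7 mm bits stand 12 mm above its top, within 12 mm of the end; bare long sides, grip across the width. Origin: centre of underside; x along the length, z up; ends alike, either way round is right.
- coaster: Round flat cork coaster fixed to the bench, 86 mm in diameter, 5 mm thick; the dish's place. Origin at the centre of its underside, on the bench; its top is 5 mm above the origin.
- cradle_short: Short cradle, place of the short tier, fixed: plywood plate 116 mm long, 74 wide, upper face 4 mm above the bench; across each end an aluminium stop 6 mm thick rising 5 mm above that face. Gap between the stops 104 mm (10 mm spare at each end of its tier); long sides open. Origin: centre of underside, on the bench; x along its length, y across, z up.
- cradle_middle: Middle cradle, place of the middle tier, fixed: plywood plate 152 mm long, 74 wide, upper face 4 mm above the bench; across each end an aluminium stop 6 mm thick rising 5 mm above that face. Gap between the stops 140 mm (10 mm spare at each end of its tier); long sides open. Origin: centre of underside, on the bench; x along its length, y across, z up.
- cradle_long: Long cradle, place of the long tier, fixed: plywood plate 188 mm long, 74 wide, upper face 4 mm above the bench; across each end an aluminium stop 6 mm thick rising 5 mm above that face. Gap between the stops 176 mm (10 mm spare at each end of its tier); long sides open. Origin: centre of underside, on the bench; x along its length, y across, z up.
- screwdriver: Stubby red screwdriver lying on the bench beyond the work, about 92 mm long and 29 mm high, bystander: not to be moved. Origin under the place where the shaft leaves the handle; x towards the tip.
- ratchet: Black ratchet handle lying on the bench beyond the work, about 190 mm long and 32 mm high, bystander: not to be moved. Origin under the middle of its length; x towards the head.
Not all that is in view belongs to the job. There is more than one size of the dish; the one meant has the size given above. Of the things that look like the coaster, take the one that is farthest to the robot's right at the start.

How it is judged (in metres and radians):
On the way, in this order (a step that is already met when the one before it is completed fails the run):
1. the dish stands released on the coaster (horizontal distance between dish and coaster below 0.015 m and z of dish in the frame of coaster below 0.009 m and angle between dish's own z axis and vertical below 0.08 rad and linear speed of dish below 0.03 m/s and contact force between the fingers and dish below 0.3 N), for 0.2 s.
2. the short tier lies released in its cradle (x of tier_short in the frame of cradle_short between -0.012 and 0.012 m and y of tier_short in the frame of cradle_short between -0.012 and 0.012 m and z of tier_short in the frame of cradle_short below 0.008 m and angle between the x axis of tier_short and the x axis of cradle_short, either way round below 0.15 rad and angle between tier_short's own z axis and vertical below 0.06 rad and linear speed of tier_short below 0.03 m/s and contact force between the fingers and tier_short below 0.3 N), for 0.2 s.
3. the middle tier lies released in its cradle (x of tier_middle in the frame of cradle_middle between -0.012 and 0.012 m and y of tier_middle in the frame of cradle_middle between -0.012 and 0.012 m and z of tier_middle in the frame of cradle_middle below 0.008 m and angle between the x axis of tier_middle and the x axis of cradle_middle, either way round below 0.15 rad and angle between tier_middle's own z axis and vertical below 0.06 rad and linear speed of tier_middle below 0.03 m/s and contact force between the fingers and tier_middle below 0.3 N), for 0.2 s.
4. the long tier lies released in its cradle (x of tier_long in the frame of cradle_long between -0.012 and 0.012 m and y of tier_long in the frame of cradle_long between -0.012 and 0.012 m and z of tier_long in the frame of cradle_long below 0.008 m and angle between the x axis of tier_long and the x axis of cradle_long, either way round below 0.15 rad and angle between tier_long's own z axis and vertical below 0.06 rad and linear speed of tier_long below 0.03 m/s and contact force between the fingers and tier_long below 0.3 N), for 0.2 s.
At the end, for the whole second after the job is handed in: The dish stands on the coaster within 15 mm of its centre; each tier lies flat in the cradle of its own length, between the stops, within 12 mm of its centre along and across and parallel within 0.15 rad (either way round); all upright, released and at rest (horizontal distance between dish and coaster below 0.015 m and z of dish in the frame of coaster below 0.009 m and angle between dish's own z axis and vertical below 0.08 rad and linear speed of each of dish, tier_short, tier_middle, tier_long below 0.03 m/s and x of tier_short in the frame of cradle_short between -0.012 and 0.012 m and y of tier_short in the frame of cradle_short between -0.012 and 0.012 m and z of tier_short in the frame of cradle_short below 0.008 m and angle between the x axis of tier_short and the x axis of cradle_short, either way round below 0.15 rad and angle between each of tier_short, tier_middle, tier_long's own z axis and vertical below 0.06 rad and x of tier_middle in the frame of cradle_middle between -0.012 and 0.012 m and y of tier_middle in the frame of cradle_middle between -0.012 and 0.012 m and z of tier_middle in the frame of cradle_middle below 0.008 m and angle between the x axis of tier_middle and the x axis of cradle_middle, either way round below 0.15 rad and x of tier_long in the frame of cradle_long between -0.012 and 0.012 m and y of tier_long in the frame of cradle_long between -0.012 and 0.012 m and z of tier_long in the frame of cradle_long below 0.008 m and angle between the x axis of tier_long and the x axis of cradle_long, either way round below 0.15 rad); the robot touches nothing.
It fails at once if the dish or a tier is tipped by more than 0.4 rad (angle between any of dish, tier_short, tier_middle, tier_long's own z axis and vertical above 0.4 rad).
It fails at once if the dish or a tier is dropped (falls freely faster than 0.6 m/s, about 18 mm) ((contact force between the fingers and dish below 0.3 N and linear speed of dish above 0.6 m/s) or (contact force between the fingers and tier_short below 0.3 N and linear speed of tier_short above 0.6 m/s) or (contact force between the fingers and tier_middle below 0.3 N and linear speed of tier_middle above 0.6 m/s) or (contact force between the fingers and tier_long below 0.3 N and linear speed of tier_long above 0.6 m/s)).
It fails at once if the screwdriver or the ratchet is moved by more than 25 mm (distance of any of screwdriver, ratchet from where it was at the start of the episode above 0.025 m).
It also fails if it takes over 128 s, if anything falls off the work surface, if the arm or the gripper's body presses on something with over 40 N, if the wrist force passes 120 N, or if a joint passes its speed limit or range.

## Working session

There is one attempt and no reset: what is moved stays moved. The work goes in short steps, Python scripts to look and compute and a tool call to move; the robot and the scene stay as the last step left them, time stands still between calls to the robot, and variables do not carry over. Pictures are saved under pics/ and viewed, at most 14 in all, crops included, and the job is handed in when it is done.

Besides the shell and the picture viewer there is one more tool, called after "Request:" as a command line: name --argument value ..., lists and objects as JSON in quotes. arm_command: Moves the arm, as the interface text tells. Its arguments: {"type":"object","properties":{"moves":{"type":"string"},"squeeze":{"type":"number"}},"required":["moves"]}

```bash
mkdir -p pics; ls; python3 - <<'E'
from station import *
import cv2
for n in("scene","side"):
    cv2.imwrite(f"pics/{n}0.png",camera(n)[:,:,::-1]); p=camera_params(n); print(n,p)
s=state();print(s)
E
```

```text
pics
scene {'fx': 514.6918612193517, 'fy': 514.6918612193517, 'cx': 271.82943376253246, 'cy': 212.188159052574, 'R': array([[ 0.6229169 ,  0.78222329, -0.01006277],
       [ 0.4951052 , -0.40416682, -0.76910339],
       [-0.60567762,  0.47410537, -0.63904516]]), 't': array([-0.36202675, -0.20578147,  1.71844292])}
side {'fx': 386.52228985412205, 'fy': 386.52228985412205, 'cx': 278.4772559369407, 'cy': 208.84137574472769, 'R': array([[ 0.82369359, -0.56701788,  0.00442649],
       [-0.39323387, -0.57683104, -0.71598399],
       [ 0.40852906,  0.58801078, -0.69810266]]), 't': array([-0.48138223,  0.29901428,  0.73669998])}
{'clock': 0.1, 'qpos': array([-70.46138931,  21.9876971 ,   2.51018238,  91.64103072,
        -1.02809133,  66.53320997,  -2.85924491]), 'joint_vel': array([-0.01567502,  0.00115085,  0.04681479, -0.25297722, -0.03364644,
       -0.08997801, -0.03065796]), 'joint_efforts': array([ 2.88817442e-03, -4.34724927e+01,  1.02932051e+00, -2.50454289e+01,
        1.07680293e-02,  5.40758789e-03,  7.36161894e-06]), 'ee_pos': array([0.27576695, 0.58763714, 0.22999986]), 'orientation': array([[-9.05291754e-01,  4.24789258e-01, -9.62925655e-04],
       [ 4.24790342e-01,  9.05288995e-01, -2.23628336e-03],
       [-7.82231522e-05, -2.43353041e-03, -9.99997036e-01]]), 'ft_force': array([ 0.23854297, -0.34983126,  0.10809838]), 'wrist_torque': array([-0.09724171, -0.01026035, -0.02019606]), 'finger_force': 0.0, 'gripper_width': 1.0008474782187444}
```

View pics/scene0.png

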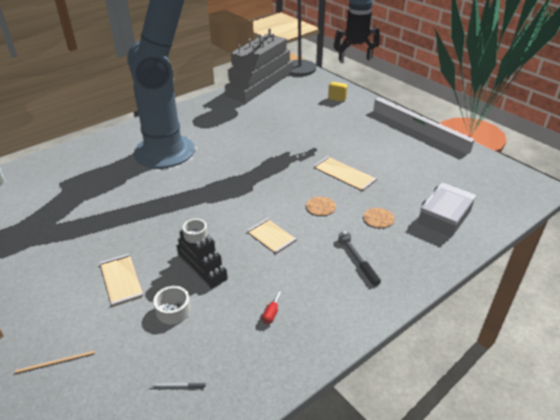

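View pics/side0.png

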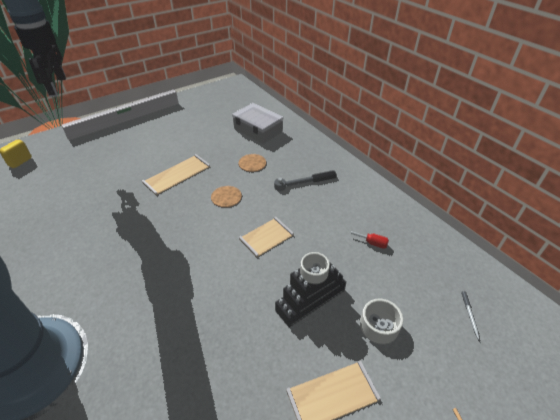

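Scene: the dish on the stack is at (195,230), with a larger decoy dish at (172,305). The two coasters are at (321,206) and (379,217). The cradles are at (121,279), (271,235) and (345,173), and the stack is at (203,257). I'll rectify both views onto known-height planes to measure these.

```bash
cat > h.py <<'E'
from station import *
import cv2, numpy as np
X0,Y0,X1,Y1=0.2,-0.6,1.0,0.5   # ortho window
def ortho(img,p,z,S=1000,win=(X0,Y0,X1,Y1)):
    "top-down picture of the plane at z: rows go -x, columns go -y"
    x0,y0,x1,y1=win
    K=np.array([[p['fx'],0,p['cx']],[0,p['fy'],p['cy']],[0,0,1]])
    H=K@np.c_[p['R'][:,0],p['R'][:,1],p['R'][:,2]*z+p['t']]
    A=np.array([[0,-1/S,x1],[-1/S,0,y1],[0,0,1]])
    return cv2.warpPerspective(img,H@A,(int((y1-y0)*S),int((x1-x0)*S)),flags=cv2.WARP_INVERSE_MAP|cv2.INTER_CUBIC)
def w(u,v,S=1000,win=(X0,Y0,X1,Y1)): return np.array([win[2]-v/S,win[3]-u/S])
def proj(p,X):
    c=p['R']@np.asarray(X)+p['t']; return np.array([p['fx']*c[0]/c[2]+p['cx'],p['fy']*c[1]/c[2]+p['cy']])
E
python3 - <<'E'
from h import *
for n in("scene","side"):
    im=cv2.imread(f"pics/{n}0.png");p=camera_params(n)
    o=ortho(im,p,0.0045);h=cv2.cvtColor(o,cv2.COLOR_BGR2HSV)
    m=cv2.inRange(h,(8,60,90),(30,255,255))
    m=cv2.morphologyEx(m,cv2.MORPH_CLOSE,np.ones((7,7)))
    for c in cv2.findContours(m,0,2)[0]:
        if cv2.contourArea(c)<2500: continue
        (cx,cy),(a,b),t=cv2.minAreaRect(c); bx=cv2.boxPoints(((cx,cy),(a,b),t))
        e=bx[1]-bx[0] if np.hypot(*(bx[1]-bx[0]))>np.hypot(*(bx[2]-bx[1])) else bx[2]-bx[1]
        print(n,w(cx,cy).round(4),round(max(a,b)),round(min(a,b)),"yaw",round(np.degrees(np.arctan2(-e[0],-e[1]))%180,1),"area",cv2.contourArea(c),np.median(h[m>0][:1],0))
    cv2.imwrite(f"pics/o_{n}.png",cv2.resize(o,None,fx=.5,fy=.5))
# dish and tiers triangulated from rough pixels: rim ortho
a=[]
for n in("scene","side"):
    im=cv2.imread(f"pics/{n}0.png");p=camera_params(n)
    a.append(ortho(im,p,0.138,2000,(.45,-.35,.75,-.0)))
    a.append(ortho(im,p,0.048,2000,(.45,-.35,.75,-.0)))
cv2.imwrite("pics/stack0.png",cv2.resize(np.vstack([np.hstack(a[:2]),np.hstack(a[2:])]),None,fx=.5,fy=.5))
E
```

```text
scene [ 0.4449 -0.3705] 133 74 yaw 165.8 area 9441.5 [ 12. 100.  84.]
scene [0.4765 0.37  ] 175 75 yaw 9.4 area 12199.5 [ 12. 100.  84.]
scene [0.55   0.2035] 86 84 yaw 135.0 area 5685.0 [ 12. 100.  84.]
scene [0.5578 0.0141] 101 75 yaw 4.2 area 6986.0 [ 12. 100.  84.]
scene [0.6902 0.2932] 86 84 yaw 135.0 area 5699.0 [ 12. 100.  84.]
side [ 0.4473 -0.3724] 139 75 yaw 165.8 area 9681.0 [ 15.  63. 166.]
side [0.4744 0.371 ] 175 78 yaw 9.5 area 12976.5 [ 15.  63. 166.]
side [0.5465 0.2035] 87 85 yaw 90.0 area 5770.5 [ 15.  63. 166.]
side [0.558  0.0145] 103 76 yaw 3.7 area 7424.5 [ 15.  63. 166.]
side [0.6868 0.2923] 88 84 yaw 69.4 area 5791.5 [ 15.  63. 166.]
```

View pics/stack0.png

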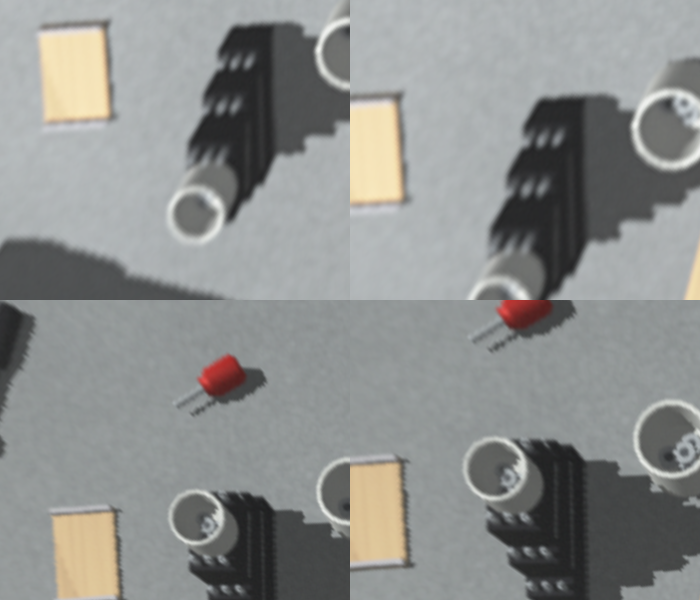

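Rectified panels: the rim of the stack dish is at (197,213) in scene and (197,217) in side at z=0.138, so the dish is at about (0.535,-0.197), Ø≈56. The other dish, at panel (345,50), is about 80 mm and is a decoy.

Coaster candidates are scene (321,206), at world (0.548,0.204), and (379,217), at world (0.688,0.293). The first has the smaller y, so it is farther right and fits. I'll confirm both choices in an enlarged crop while moving over to look with the wrist camera.

```bash
python3 - <<'E'
from h import *
im=cv2.imread("pics/scene0.png")
cv2.imwrite("pics/crop1.png",cv2.resize(im[180:330,140:420],None,fx=2.8,fy=2.8,interpolation=3))
E
```

Request:
arm_command --moves "0 0 0.035 0.25 -0.5 0.17 -1;0 0 0.07 0.5 -1 0.33 -1;0 0 0.07 0.5 -1 0.33 -1;0 0 0.07 0.5 -1 0.33 -1;0 0 0.07 0.5 -1 0.33 -1;0 0 0.07 0.5 -1 0.33 -1;0 0 0.07 0.5 -1 0.33 -1;0 0 0.07 0.5 -1 0.33 -1;0 0 0.07 0.5 -1 0.33 -1;0 0 0.07 0.5 -1 0.33 -1;0 0 0.07 0.5 -1 0.33 -1" --squeeze 30

```text
clock: 1.02
ee_pos: [0.4266, 0.2873, 0.3303]
orientation: [[-1.0, 0.002, -0.0], [0.002, 1.0, 0.001], [0.0, 0.001, -1.0]]
ft_force: [-0.4, -0.3, -0.8]
gripper_width: 0.999
finger_force: 0.0
```

View pics/crop1.png

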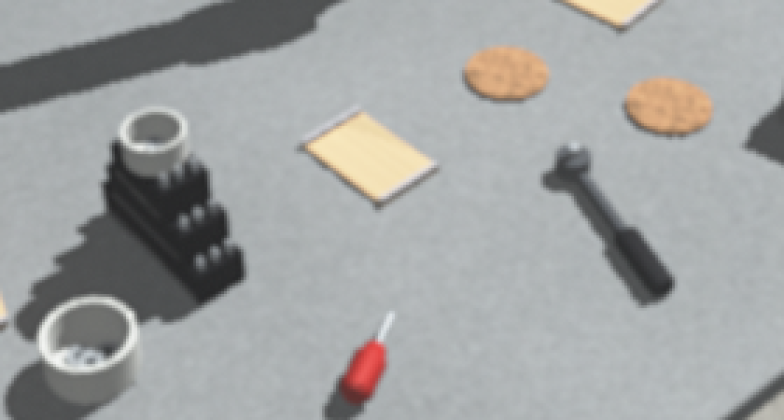

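The crop shows the small dish on the stack at (153,140), the big decoy at (88,345), the coaster to use at (507,73) and the other at (670,105). Next, move over the stack.

Request:
arm_command --moves "0 0 0 0.1 -0.4 0 -1;0 0 0 0.2 -0.8 0 -1;0 0 0 0.2 -0.8 0 -1;0 0 0 0.2 -0.8 0 -1;0 0 0 0.2 -0.8 0 -1;0 0 0 0.2 -0.8 0 -1;0 0 0 0.2 -0.8 0 -1"

```text
clock: 1.6
ee_pos: [0.4871, 0.0403, 0.3298]
orientation: [[-1.0, 0.01, 0.0], [0.01, 1.0, -0.004], [-0.0, -0.004, -1.0]]
ft_force: [0.4, -0.7, 0.9]
gripper_width: 1.005
finger_force: 0.0
```

Request:
arm_command --moves "0 0 0 0.16 -0.81 0.1 -1;0 0 0 0.16 -0.81 0.1 -1;0 0 0 0.16 -0.81 0.1 -1;0 0 0 0.16 -0.81 0.1 -1;0 0 0 0.16 -0.81 0.1 -1;0 0 0 0.16 -0.81 0.1 -1;0 0 0 0.16 -0.81 0.1 -1;0 0 0 0.16 -0.81 0.1 -1"

```text
clock: 2.27
ee_pos: [0.5344, -0.1956, 0.3595]
orientation: [[-1.0, 0.002, -0.002], [0.002, 1.0, -0.001], [0.002, -0.001, -1.0]]
ft_force: [-0.3, 1.7, 1.1]
gripper_width: 1.0
finger_force: 0.0
```

```bash
python3 - <<'E'
from h import *
p=camera_params("wrist"); im=camera("wrist")[:,:,::-1].copy(); cv2.imwrite("pics/w1.png",im)
import pickle; pickle.dump(p,open("w1.pkl","wb")); print(p, state()['ee_pos'])
E
```

```text
{'fx': 331.8832237928352, 'fy': 331.8832237928352, 'cx': 280.24623504022514, 'cy': 204.78179148776127, 'R': array([[ 1.73328600e-03,  9.99998086e-01, -9.07896693e-04],
       [ 9.52551805e-01, -1.37470773e-03,  3.04373403e-01],
       [ 3.04371572e-01, -1.39238479e-03, -9.52552365e-01]]), 't': array([ 0.19432105, -0.58968528,  0.33877824])} [ 0.53466465 -0.19282966  0.35908254]
```

View pics/w1.png

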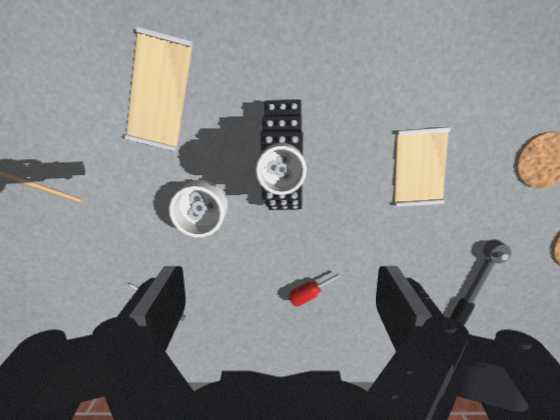

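The wrist view shows the dish rim at (281,170), the bit rows at about y=107, 124 and 140 (far end about 202), the middle cradle at (158,90), the short cradle at (421,167) and the red screwdriver at (305,292).

```bash
cat >> h.py <<'E'
def ray(p,uv,z):
    d=p['R'].T@np.array([(uv[0]-p['cx'])/p['fx'],(uv[1]-p['cy'])/p['fy'],1]); c=-p['R'].T@p['t']
    return (c+d*(z-c[2])/d[2])[:2]
E
python3 - <<'E'
from h import *
import pickle
p=pickle.load(open("w1.pkl","rb")); im=cv2.imread("pics/w1.png")
print("rim",ray(p,(281,170),.138))
for nm,z,l,r in(("L",.048,(269,107),(297,107)),("M",.084,(270,124),(296,124)),("S",.120,(270,140),(296,140)),("S far",.120,(270,202),(296,202))):
    a,b=ray(p,l,z),ray(p,r,z); print(nm,a.round(4),b.round(4))
win=(.3,-.5,.75,.25); o=ortho(im,p,.0045,1000,win); h=cv2.cvtColor(o,cv2.COLOR_BGR2HSV)
m=cv2.morphologyEx(cv2.inRange(h,(8,60,90),(30,255,255)),cv2.MORPH_CLOSE,np.ones((7,7)))
for c in cv2.findContours(m,0,2)[0]:
    if cv2.contourArea(c)<2500: continue
    (cx,cy),(a,b),t=cv2.minAreaRect(c); bx=cv2.boxPoints(((cx,cy),(a,b),t))
    e=max((bx[1]-bx[0],bx[2]-bx[1]),key=np.linalg.norm)
    print(w(cx,cy,1000,win).round(4),round(max(a,b)),round(min(a,b)),"yaw",round(np.degrees(np.arctan2(-e[0],-e[1]))%180,1))
P=[ortho(im,p,z,4000,(.43,-.25,.63,-.15)) for z in(.048,.084,.12,.138)]
cv2.imwrite("pics/tiers.png",cv2.resize(np.hstack(P),(800,400)))
E
```

```text
rim [ 0.53396121 -0.19428103]
L [ 0.4686 -0.2099] [ 0.4686 -0.1731]
M [ 0.4878 -0.2077] [ 0.4878 -0.1757]
S [ 0.503  -0.2067] [ 0.503  -0.1771]
S far [ 0.5769 -0.2076] [ 0.5769 -0.1762]
[ 0.4488 -0.3694] 139 75 yaw 166.0
[0.5502 0.1945] 85 63 yaw 14.3
[0.559 0.017] 103 75 yaw 3.8
```

View pics/tiers.png

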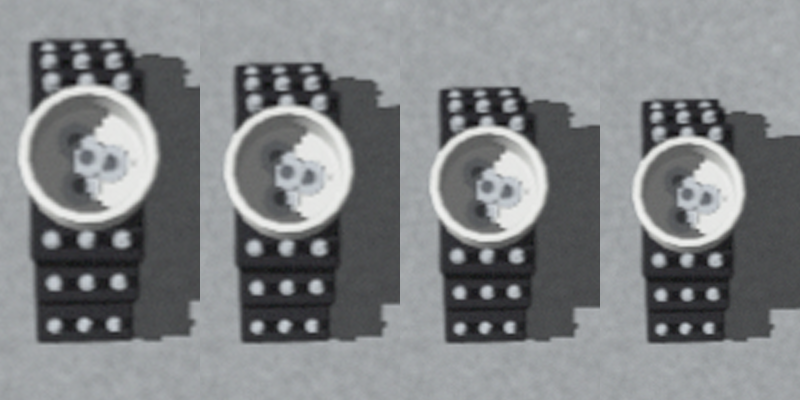

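The short tier is at (0.535,-0.193), the middle at (0.538,-0.1935) and the long at (0.537,-0.191), all with yaw of about 0–1.5°. The bit spacings of 66.5, 102.5 and 138.5 mm match the given sizes. The commanded TCP (0.534,-0.195) is already over the dish, so I descend and grip.

Request:
arm_command --moves "0 0 0 0 0 -0.12 -1;0 0 0 0 0 -0.24 -1;0 0 0 0 0 -0.36 -1;0 0 0 0 0 -0.48 -1;0 0 0 0 0 -0.58 -1;0 0 0 0 0 -0.66 -1;0 0 0 0 0 -0.74 -1;0 0 0 0 0 -0.8 -1;0 0 0 0 0 -0.84 -1;0 0 0 0 0 -0.84 -1;0 0 0 0 0 -0.84 -1"

```text
clock: 3.23
ee_pos: [0.5343, -0.1922, 0.1076]
orientation: [[-1.0, -0.004, -0.002], [-0.004, 1.0, 0.001], [0.002, 0.001, -1.0]]
ft_force: [-0.6, -1.1, 0.1]
gripper_width: 0.996
finger_force: 0.0
```

Request:
arm_command --moves "0 0 0 0 0 0 0;0 0 0 0 0 0 0.3;0 0 0 0 0 0 0.3;0 0 0 0 0 0 0.5;0 0 0 0 0 0 1;0 0 0 0 0 0 1;0 0 0 0 0 0 1;0 0 0 0 0 0 1" --squeeze 25

```text
clock: 3.9
ee_pos: [0.5356, -0.195, 0.1102]
orientation: [[-1.0, -0.001, 0.003], [-0.001, 1.0, -0.0], [-0.003, -0.0, -1.0]]
ft_force: [-0.5, 0.6, 6.0]
gripper_width: 0.658
finger_force: 27.2
```

Request:
arm_command --moves "0 0 0 0 0 0.02 1;0 0 0 0 0 0.06 1;0 0 0 0 0 0.12 1;0 0 0 0 0 0.18 1;0 0 0 0 0.02 0.22 1;0 0 0 0 0.07 0.22 1;0 0 0 0 0.14 0.22 1;0 0 0 0 0.22 0.22 1;0 0 0 0 0.31 0.22 1;0 0 0 0 0.4 0.22 1;0 0 0 0 0.49 0.22 1;0 0 0 0 0.58 0.22 1;0 0 0 0 0.67 0.22 1;0 0 0 0 0.76 0.22 1;0 0 0 0 0.84 0.22 1;0 0 0 0 0.9 0.22 1;0 0 0 0 0.95 0.22 1;0 0 0 0 0.98 0.22 1;0 0 0 0 1 0.22 1;0 0 0 0 1 0.22 1"

```text
clock: 5.57
ee_pos: [0.5339, 0.1069, 0.1744]
orientation: [[-1.0, -0.003, -0.0], [-0.003, 1.0, 0.0], [0.0, 0.0, -1.0]]
ft_force: [-0.2, -0.5, -1.4]
gripper_width: 0.654
finger_force: 27.0
```

Request:
arm_command --moves "0 0 0 0.01 0.03 0 1;0 0 0 0.02 0.08 0 1;0 0 0 0.03 0.15 0 1;0 0 0 0.04 0.22 0 1;0 0 0 0.05 0.28 0 1;0 0 0 0.05 0.32 0 1;0 0 0 0.05 0.33 0 1;0 0 0 0.05 0.33 -0.05 1;0 0 0 0.05 0.33 -0.12 1;0 0 0 0.05 0.33 -0.2 1;0 0 0 0.05 0.33 -0.28 1;0 0 0 0.05 0.33 -0.36 1;0 0 0 0.05 0.33 -0.42 1;0 0 0 0.05 0.33 -0.46 1;0 0 0 0.05 0.33 -0.48 1;0 0 0 0.05 0.33 -0.48 1"

```text
clock: 6.9
ee_pos: [0.5483, 0.2034, 0.0291]
orientation: [[-1.0, -0.0, -0.002], [-0.0, 1.0, -0.002], [0.002, -0.002, -1.0]]
ft_force: [-0.6, 0.6, 0.4]
gripper_width: 0.657
finger_force: 27.0
```

```bash
python3 - <<'E'
from h import *
s=state();print(s['ee_pos'],s['gripper_width'])
p=camera_params("wrist"); im=camera("wrist")[:,:,::-1].copy()
cv2.imwrite("pics/w2.png",im)
for n in("scene","side"):
    cv2.imwrite(f"pics/{n}2.png",camera(n)[:,:,::-1])
    p=camera_params(n);im=cv2.imread(f"pics/{n}2.png")
    cv2.imwrite(f"pics/d_{n}.png",ortho(im,p,.005,2000,(.45,.1,.65,.3)))
cv2.imwrite("pics/d2.png",np.hstack([cv2.imread("pics/d_scene.png"),cv2.imread("pics/d_side.png")]))
E
```

```text
[0.54830437 0.20337113 0.02905265] 0.6565542381524203
```

View pics/d2.png

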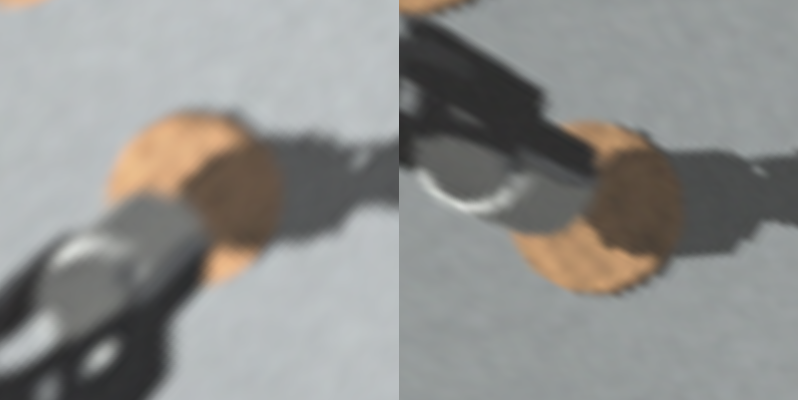

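The dish is held level above the coaster (coaster centre at about (195,198) and (199,207) in the two panels). Lower it.

Request:
arm_command --moves "0 0 0 0 0 -0.01 1;0 0 0 0 0 -0.02 1;0 0 0 0 0 -0.03 1;0 0 0 0 0 -0.04 1;0 0 0 0 0 -0.05 1;0 0 0 0 0 -0.06 1;0 0 0 0 0 -0.06 1;0 0 0 0 0 -0.06 1"

```text
clock: 7.72
ee_pos: [0.5488, 0.2043, 0.0118]
orientation: [[-1.0, -0.001, -0.001], [-0.001, 1.0, -0.0], [0.001, -0.0, -1.0]]
ft_force: [0.5, -0.5, -1.3]
gripper_width: 0.654
finger_force: 27.0
```

Request:
arm_command --moves "0 0 0 0 0 -0.005 1;0 0 0 0 0 -0.01 1;0 0 0 0 0 -0.014 1;0 0 0 0 0 -0.017 1;0 0 0 0 0 -0.017 1;0 0 0 0 0 -0.017 1"

```text
clock: 8.22
ee_pos: [0.5492, 0.2044, 0.0072]
orientation: [[-1.0, -0.001, 0.0], [-0.001, 1.0, 0.0], [-0.0, 0.0, -1.0]]
ft_force: [-0.3, -0.1, -0.7]
gripper_width: 0.653
finger_force: 27.1
```

Request:
arm_command --moves "0 0 0 0 0 -0.004 1;0 0 0 0 0 -0.008 1;0 0 0 0 0 -0.008 1;0 0 0 0 0 -0.008 1"

```text
clock: 8.55
ee_pos: [0.5492, 0.2045, 0.0071]
orientation: [[-1.0, -0.001, -0.001], [-0.001, 1.0, 0.001], [0.001, 0.001, -1.0]]
ft_force: [-5.5, -1.4, 14.2]
gripper_width: 0.656
finger_force: 28.2
```

Request:
arm_command --moves "0 0 0 0 0 0.004 -0.2;0 0 0 0 0 0.004 -0.35;0 0 0 0 0 0.004 -0.45;0 0 0 0 0 0.004 -0.6;0 0 0 0 0 0.004 -0.8;0 0 0 0 0 0.004 -1;0 0 0 0 0 0.004 -1;0 0 0 0 0 0.004 -1;0 0 0 0 0 0.05 -1;0 0 0 0 0 0.15 -1;0 0 0 0 0 0.28 -1;0 0 0 0 0 0.4 -1;0 0 0 0 0 0.52 -1;0 0 0 0 0 0.64 -1;0 0 0 0 0 0.76 -1;0 0 0 0 0 0.8 -1;0 0 0 0 0 0.8 -1"

```text
clock: 9.97
ee_pos: [0.5523, 0.2052, 0.2509]
orientation: [[-1.0, -0.0, 0.009], [-0.0, 1.0, 0.005], [-0.009, 0.005, -1.0]]
ft_force: [0.6, 0.6, 0.9]
gripper_width: 1.002
finger_force: 0.0
```

```bash
python3 - <<'E'
from h import *
a=[]
for n in("scene","side"):
    im=camera(n)[:,:,::-1].copy();p=camera_params(n)
    a+=[np.vstack([ortho(im,p,.035,1500,(.45,.1,.65,.3)),ortho(im,p,.12,1500,(.43,-.29,.63,-.09))])]
cv2.imwrite("pics/d3.png",np.hstack(a)); print(state()['ee_pos'])
E
```

```text
[0.54898294 0.20434416 0.24529048]
```

View pics/d3.png

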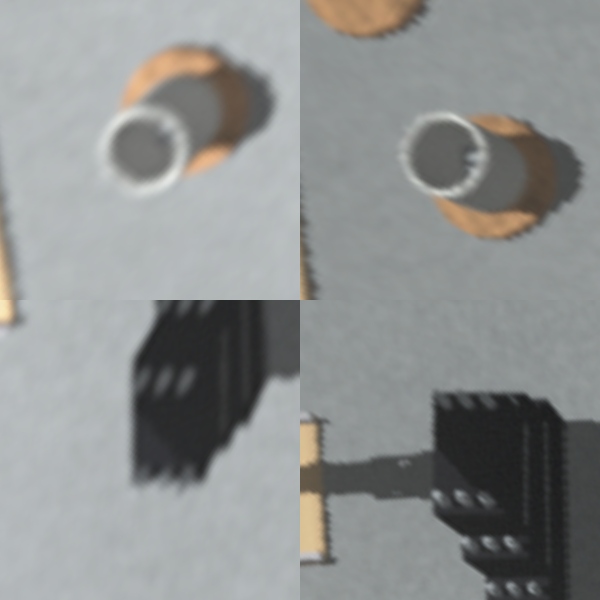

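The dish stands upright and centred on the coaster, with the rim at about (0.549,0.205). Back to the stack for the short tier, with a closer wrist look.

Request:
arm_command --moves "0 0 0 0 -0.5 0.1 -1;0 0 0 0 -1 0.1 -1;0 0 0 0 -1 0.1 -1;0 0 0 0 -1 0.1 -1;0 0 0 0 -1 0.1 -1;0 0 0 0 -1 0.1 -1;0 0 0 0 -1 0.1 -1;0 0 0 0 -1 0.1 -1;0 0 0 0 -1 0.1 -1"

```text
clock: 10.82
ee_pos: [0.5468, -0.1018, 0.2732]
orientation: [[-1.0, 0.009, -0.003], [0.009, 1.0, -0.002], [0.003, -0.003, -1.0]]
ft_force: [-0.6, 0.1, -0.2]
gripper_width: 1.002
finger_force: 0.0
```

Request:
arm_command --moves "0 0 0 -0.05 -0.32 0 -1;0 0 0 -0.05 -0.32 0 -1;0 0 0 -0.05 -0.32 0 -1;0 0 0 -0.05 -0.32 0 -1;0 0 0 -0.05 -0.32 0 -1;0 0 0 -0.05 -0.32 0 -1;0 0 0 -0.05 -0.32 0 -1"

```text
clock: 11.4
ee_pos: [0.5347, -0.1881, 0.2737]
orientation: [[-1.0, -0.006, -0.002], [-0.006, 1.0, 0.002], [0.002, 0.002, -1.0]]
ft_force: [0.5, 0.6, -0.2]
gripper_width: 1.003
finger_force: 0.0
```

```bash
python3 - <<'E'
from h import *
p=camera_params("wrist"); s=state(); im=camera("wrist")[:,:,::-1].copy(); cv2.imwrite("pics/w3.png",im)
P=[ortho(im,p,z,4000,(.43,-.25,.63,-.15)) for z in(.048,.084,.12)]
cv2.imwrite("pics/tiers3.png",cv2.resize(np.hstack(P),(750,500)))
print(s['ee_pos'],s['orientation'].round(4))
E
```

```text
[ 0.53468387 -0.18812077  0.27365371] [[-1.     -0.0059 -0.0018]
 [-0.0059  1.      0.0015]
 [ 0.0018  0.0015 -1.    ]]
```

View pics/tiers3.png

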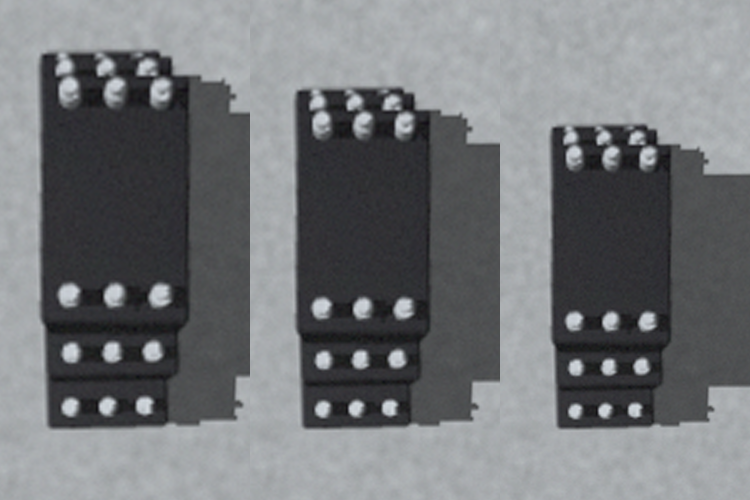

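The short tier is centred at (0.535,-0.1944) with yaw 0. The near bit rows of the middle and long tiers agree with the earlier estimate. Grip the short tier.

Request:
arm_command --moves "0 0 0 0 -0.01 -0.1 -1;0 0 0 0 -0.01 -0.2 -1;0 0 0 0 -0.01 -0.3 -1;0 0 0 0 -0.01 -0.4 -1;0 0 0 0 -0.01 -0.5 -1;0 0 0 0 -0.01 -0.58 -1;0 0 0 0 -0.01 -0.63 -1;0 0 0 0 -0.01 -0.65 -1;0 0 0 0 -0.01 -0.65 -1;0 0 0 0 -0.01 -0.65 -1"

```text
clock: 12.28
ee_pos: [0.5349, -0.1939, 0.0802]
orientation: [[-1.0, -0.003, 0.001], [-0.003, 1.0, 0.0], [-0.001, 0.0, -1.0]]
ft_force: [0.2, -0.4, -0.9]
gripper_width: 1.002
finger_force: 0.0
```

Request:
arm_command --moves "0 0 0 0 0 0 -0.5;0 0 0 0 0 0 -0.3;0 0 0 0 0 0 -0.2;0 0 0 0 0 0 -0.15;0 0 0 0 0 0 0;0 0 0 0 0 0 1;0 0 0 0 0 0 1;0 0 0 0 0 0 1;0 0 0 0 0 0 1" --squeeze 40

```text
clock: 13.03
ee_pos: [0.5353, -0.1949, 0.0812]
orientation: [[-1.0, -0.001, 0.002], [-0.001, 1.0, -0.0], [-0.002, -0.0, -1.0]]
ft_force: [-0.8, 1.3, 6.4]
gripper_width: 0.578
finger_force: 42.3
```

Request:
arm_command --moves "0 0 0 0 0 0.02 1;0 0 0 0 0 0.06 1;0 0 0 0 0 0.11 1;0 0 0 0 0 0.15 1;0 0 0.002 0.01 0.03 0.15 1;0 0 0.004 0.02 0.09 0.15 1;0 0 0.006 0.03 0.16 0.15 1;0 0 0.008 0.04 0.24 0.15 1;0 0 0.01 0.05 0.32 0.15 1;0 0 0.011 0.06 0.4 0.15 1;0 0 0.011 0.07 0.48 0.13 1;0 0 0.011 0.08 0.55 0.1 1;0 0 0.011 0.08 0.61 0.06 1;0 0 0.011 0.08 0.66 0.02 1;0 0 0.011 0.08 0.69 -0.03 1;0 0 0.011 0.08 0.70 -0.08 1;0 0 0.011 0.08 0.70 -0.13 1;0 0 0.011 0.08 0.70 -0.17 1;0 0 0.011 0.08 0.70 -0.19 1;0 0 0.011 0.08 0.70 -0.19 1"

```text
clock: 14.7
ee_pos: [0.5561, 0.0149, 0.0207]
orientation: [[-0.998, -0.069, -0.004], [-0.069, 0.998, -0.001], [0.004, -0.001, -1.0]]
ft_force: [-1.3, 0.9, -0.8]
gripper_width: 0.576
finger_force: 41.9
```

```bash
python3 - <<'E'
from h import *
s=state();print(s['ee_pos'],s['orientation'].round(3),s['ft_force'])
a=[]
for n in("scene","side"):
    im=camera(n)[:,:,::-1].copy();p=camera_params(n)
    a+=[ortho(im,p,.004,2000,(.46,-.08,.66,.12))]
cv2.imwrite("pics/s4.png",np.hstack(a))
E
```

```text
[0.55613401 0.01485041 0.02069684] [[-0.998 -0.069 -0.004]
 [-0.069  0.998 -0.001]
 [ 0.004 -0.001 -1.   ]] [-1.33333287  0.91969022 -0.84479858]
```

View pics/s4.png

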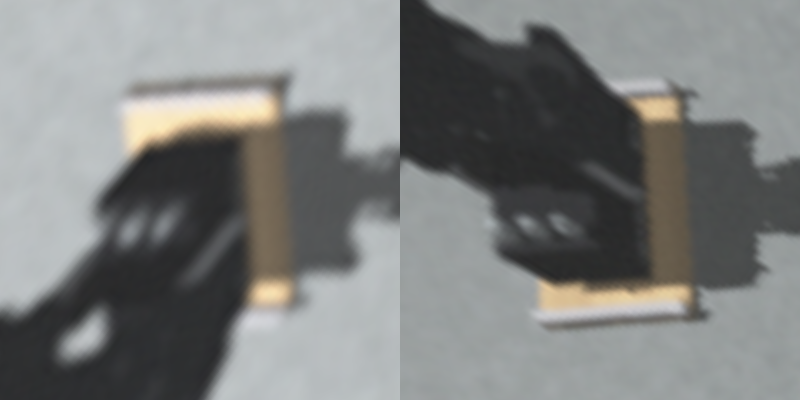

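The block hangs parallel over the plate. Both views show a shadowed right margin of about 20 mm before height parallax, and both ends sit between the stops. Lower it.

Request:
arm_command --moves "0 0 0 0 0 -0.01 1;0 0 0 0 0 -0.017 1;0 0 0 0 0 -0.023 1;0 0 0 0 0 -0.028 1;0 0 0 0 0 -0.028 1;0 0 0 0 0 -0.028 1;0 0 0 0 0 -0.028 1"

```text
clock: 15.38
ee_pos: [0.5582, 0.0155, 0.0145]
orientation: [[-0.998, -0.07, 0.0], [-0.07, 0.998, 0.0], [-0.0, 0.0, -1.0]]
ft_force: [-0.4, -0.9, -1.5]
gripper_width: 0.578
finger_force: 41.9
```

Request:
arm_command --moves "0 0 0 0 0 -0.004 1;0 0 0 0 0 -0.007 1;0 0 0 0 0 -0.01 1;0 0 0 0 0 -0.012 1;0 0 0 0 0 -0.012 1"

```text
clock: 15.8
ee_pos: [0.5585, 0.0155, 0.0132]
orientation: [[-0.998, -0.07, -0.001], [-0.07, 0.998, 0.002], [0.001, 0.002, -1.0]]
ft_force: [-6.3, 0.2, 16.0]
gripper_width: 0.579
finger_force: 43.9
```

Request:
arm_command --moves "0 0 0 0 0 0.003 0;0 0 0 0 0 0.003 -0.2;0 0 0 0 0 0.003 -0.35;0 0 0 0 0 0.003 -0.5;0 0 0 0 0 0.003 -0.8;0 0 0 0 0 0.003 -1;0 0 0 0 0 0.003 -1;0 0 0 0 0 0.003 -1;0 0 0 0 0 0.08 -1;0 0 0 0 0 0.2 -1;0 0 0 0 0 0.33 -1;0 0 0 0 0 0.46 -1;0 0 0 0 0 0.6 -1;0 0 0 0 0 0.73 -1;0 0 0 0 0 0.86 -1;0 0 0 0 0 0.86 -1"

```text
clock: 17.13
ee_pos: [0.5638, 0.0149, 0.278]
orientation: [[-0.997, -0.069, 0.016], [-0.069, 0.998, 0.004], [-0.017, 0.003, -1.0]]
ft_force: [2.2, 0.2, 0.3]
gripper_width: 1.002
finger_force: 0.0
```

Request:
arm_command --moves "0 0 -0.006 -0.04 -0.35 0 -1;0 0 -0.011 -0.075 -0.7 0 -1;0 0 -0.011 -0.075 -0.7 0 -1;0 0 -0.011 -0.075 -0.7 0 -1;0 0 -0.011 -0.075 -0.7 0 -1;0 0 -0.011 -0.075 -0.7 0 -1;0 0 -0.011 -0.075 -0.7 0 -1;0 0 -0.011 -0.075 -0.7 0 -1;0 0 -0.011 -0.075 -0.7 0 -1"

```text
clock: 17.88
ee_pos: [0.5361, -0.1925, 0.2682]
orientation: [[-1.0, -0.004, -0.001], [-0.004, 1.0, 0.001], [0.001, 0.001, -1.0]]
ft_force: [-0.2, -0.3, 0.2]
gripper_width: 1.0
finger_force: 0.0
```

```bash
python3 - <<'E'
from h import *
p=camera_params("wrist"); s=state(); im=camera("wrist")[:,:,::-1].copy(); cv2.imwrite("pics/w5.png",im)
P=[ortho(im,p,z,2500,(.43,-.25,.63,-.15)) for z in(.084,.048)]
P+=[ortho(im,p,.052,2000,(.43,-.08,.68,.12))[:,:200*2]]
P[0]=P[0]
P=[q[:500] for q in P]
cv2.imwrite("pics/tiers5.png",np.hstack(P)); print(s['ee_pos'],s['orientation'].round(4)[:,1],[q.shape for q in P])
E
```

```text
[ 0.53607205 -0.19248785  0.26823479] [-0.0037  1.      0.0012] [(500, 250, 3), (500, 250, 3), (500, 400, 3)]
```

View pics/tiers5.png

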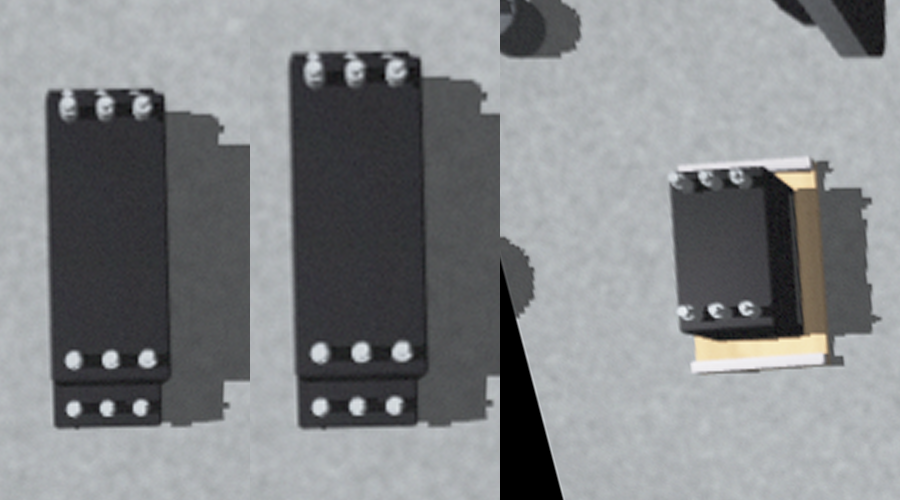

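The short tier's bit rows are at (708,176) and (716,311), which puts its centre at (0.558,0.014), good in its cradle. The middle tier is at (0.537,-0.193) with yaw about 1.1°. Grip it.

Request:
arm_command --moves "0 0 0.0025 0.005 0.003 -0.1 -1;0 0 0.0025 0.005 0.003 -0.22 -1;0 0 0.0025 0.005 0.003 -0.34 -1;0 0 0.0025 0.005 0.003 -0.46 -1;0 0 0.0025 0.005 0.003 -0.56 -1;0 0 0.0025 0.005 0.003 -0.65 -1;0 0 0.0025 0.005 0.003 -0.71 -1;0 0 0.0025 0.005 0.003 -0.74 -1;0 0 0.0025 0.005 0.003 -0.75 -1;0 0 0.0025 0.005 0.003 -0.75 -1;0 0 0.0025 0.005 0.003 -0.75 -1"

```text
clock: 18.85
ee_pos: [0.5385, -0.1935, 0.0449]
orientation: [[-1.0, -0.018, 0.002], [-0.018, 1.0, -0.0], [-0.002, -0.0, -1.0]]
ft_force: [-0.3, -0.3, 0.3]
gripper_width: 0.999
finger_force: 0.0
```

Request:
arm_command --moves "0 0 0 0 0 0 -0.5;0 0 0 0 0 0 -0.3;0 0 0 0 0 0 -0.2;0 0 0 0 0 0 -0.15;0 0 0 0 0 0 0;0 0 0 0 0 0 1;0 0 0 0 0 0 1;0 0 0 0 0 0 1;0 0 0 0 0 0 1" --squeeze 50

```text
clock: 19.6
ee_pos: [0.5381, -0.194, 0.045]
orientation: [[-1.0, -0.017, 0.002], [-0.017, 1.0, -0.0], [-0.002, -0.0, -1.0]]
ft_force: [0.5, 1.0, 6.1]
gripper_width: 0.575
finger_force: 53.3
```

Request:
arm_command --moves "0 0 0 0 0 0.02 1;0 0 0 0 0 0.06 1;0 0 0 0 0 0.11 1;0 0 0 0 0 0.15 1;0 0 -0.004 -0.02 -0.03 0.16 1;0 0 -0.01 -0.05 -0.08 0.16 1;0 0 -0.016 -0.08 -0.15 0.16 1;0 0 -0.022 -0.12 -0.23 0.16 1;0 0 -0.028 -0.16 -0.31 0.16 1;0 0 -0.034 -0.2 -0.39 0.16 1;0 0 -0.038 -0.24 -0.46 0.16 1;0 0 -0.042 -0.27 -0.52 0.15 1;0 0 -0.042 -0.29 -0.56 0.12 1;0 0 -0.042 -0.3 -0.58 0.08 1;0 0 -0.042 -0.3 -0.59 0.03 1;0 0 -0.042 -0.3 -0.59 -0.02 1;0 0 -0.042 -0.3 -0.59 -0.06 1;0 0 -0.042 -0.3 -0.59 -0.075 1;0 0 -0.042 -0.3 -0.59 -0.075 1;0 0 -0.042 -0.3 -0.59 -0.075 1"

```text
clock: 21.27
ee_pos: [0.4473, -0.37, 0.0208]
orientation: [[-0.97, 0.244, -0.001], [0.244, 0.97, 0.001], [0.001, 0.0, -1.0]]
ft_force: [0.4, -0.4, -2.1]
gripper_width: 0.576
finger_force: 52.3
```

Request:
arm_command --moves "0 0 0 0 0 -0.006 1;0 0 0 0 0 -0.012 1;0 0 0 0 0 -0.018 1;0 0 0 0 0 -0.018 1;0 0 0 0 0 -0.018 1"

```text
clock: 21.68
ee_pos: [0.4473, -0.3706, 0.0161]
orientation: [[-0.97, 0.245, 0.0], [0.245, 0.97, -0.0], [-0.0, 0.0, -1.0]]
ft_force: [0.5, -0.3, -4.0]
gripper_width: 0.574
finger_force: 52.3
```

Request:
arm_command --moves "0 0 0 0 0 -0.004 1;0 0 0 0 0 -0.008 1;0 0 0 0 0 -0.011 1;0 0 0 0 0 -0.011 1;0 0 0 0 0 -0.011 1"

```text
clock: 22.1
ee_pos: [0.4472, -0.3708, 0.0131]
orientation: [[-0.97, 0.245, 0.0], [0.245, 0.97, 0.0], [-0.0, 0.0, -1.0]]
ft_force: [-1.0, 1.7, 2.7]
gripper_width: 0.574
finger_force: 52.9
```

Request:
arm_command --moves "0 0 0 0 0 -0.002 1;0 0 0 0 0 0 0;0 0 0 0 0 0 -0.2;0 0 0 0 0 0 -0.35;0 0 0 0 0 0 -0.5;0 0 0 0 0 0 -0.8;0 0 0 0 0 0 -1;0 0 0 0 0 0 -1;0 0 0 0 0 0 -1;0 0 0 0 0 0.08 -1;0 0 0 0 0 0.2 -1;0 0 0 0 0 0.33 -1;0 0 0 0 0 0.46 -1;0 0 0 0 0 0.6 -1;0 0 0 0 0 0.73 -1;0 0 0 0 0 0.86 -1;0 0 0 0 0 0.86 -1"

```text
clock: 23.52
ee_pos: [0.4506, -0.3751, 0.2796]
orientation: [[-0.969, 0.246, 0.014], [0.245, 0.969, -0.008], [-0.015, -0.004, -1.0]]
ft_force: [0.6, -1.2, 0.7]
gripper_width: 1.004
finger_force: 0.0
```

Request:
arm_command --moves "0 0 0.02 0.15 0.3 0 -1;0 0 0.042 0.3 0.6 0 -1;0 0 0.042 0.3 0.6 0 -1;0 0 0.042 0.3 0.6 0 -1;0 0 0.042 0.3 0.6 0 -1;0 0 0.042 0.3 0.6 0 -1;0 0 0.042 0.3 0.6 0 -1;0 0 0.042 0.3 0.6 0 -1;0 0 0.042 0.3 0.6 0 -1"

```text
clock: 24.27
ee_pos: [0.536, -0.1929, 0.2705]
orientation: [[-1.0, -0.013, -0.0], [-0.013, 1.0, -0.001], [0.0, -0.001, -1.0]]
ft_force: [-0.3, -0.2, 0.8]
gripper_width: 1.003
finger_force: 0.0
```

```bash
python3 - <<'E'
from h import *
p=camera_params("wrist"); s=state(); im=camera("wrist")[:,:,::-1].copy(); cv2.imwrite("pics/w6.png",im)
P=[ortho(im,p,.048,2500,(.43,-.25,.63,-.15)),ortho(im,p,.052,2500,(.34,-.45,.54,-.28))]
cv2.imwrite("pics/tiers6.png",np.hstack(P)); print(s['ee_pos'],s['orientation'].round(4)[:,1])
E
```

```text
[ 0.53602909 -0.19287525  0.27053863] [-1.330e-02  9.999e-01 -8.000e-04]
```

View pics/tiers6.png

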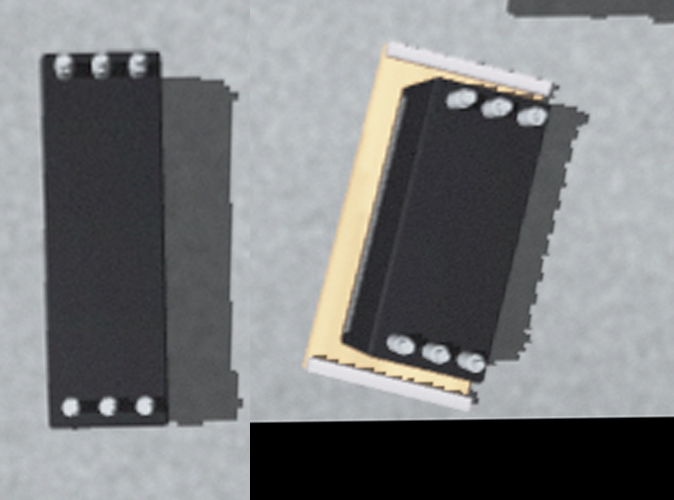

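The middle tier lies in its cradle, with bit rows at (497,107) and (436,352), centre about (0.448,-0.367) and parallel. The left margin of about 14 mm against a nominal 12 agrees. The long tier is at (0.536,-0.192) with yaw 1.2°.

Request:
arm_command --moves "0 0 0.001 -0.005 -0.004 -0.1 -1;0 0 0.001 -0.005 -0.004 -0.22 -1;0 0 0.001 -0.005 -0.004 -0.34 -1;0 0 0.001 -0.005 -0.004 -0.46 -1;0 0 0.001 -0.005 -0.004 -0.58 -1;0 0 0.001 -0.005 -0.004 -0.69 -1;0 0 0.001 -0.005 -0.004 -0.77 -1;0 0 0.001 -0.005 -0.004 -0.83 -1;0 0 0.001 -0.005 -0.004 -0.855 -1;0 0 0.001 -0.005 -0.004 -0.865 -1;0 0 0.001 -0.005 -0.004 -0.865 -1;0 0 0.001 -0.005 -0.004 -0.865 -1"

```text
clock: 25.32
ee_pos: [0.5366, -0.193, 0.0124]
orientation: [[-1.0, -0.022, 0.002], [-0.022, 1.0, -0.001], [-0.002, -0.001, -1.0]]
ft_force: [-0.1, 0.0, 0.2]
gripper_width: 0.999
finger_force: 0.0
```

Request:
arm_command --moves "0 0 0 0 0 0 -0.5;0 0 0 0 0 0 -0.3;0 0 0 0 0 0 -0.2;0 0 0 0 0 0 -0.15;0 0 0 0 0 0 0;0 0 0 0 0 0 1;0 0 0 0 0 0 1;0 0 0 0 0 0 1;0 0 0 0 0 0 1" --squeeze 60

```text
clock: 26.07
ee_pos: [0.5366, -0.1921, 0.0124]
orientation: [[-1.0, -0.023, 0.002], [-0.023, 1.0, 0.0], [-0.002, -0.0, -1.0]]
ft_force: [-2.3, 1.3, 6.2]
gripper_width: 0.572
finger_force: 63.4
```

Request:
arm_command --moves "0 0 0 0 0 0.02 1;0 0 0 0 0 0.06 1;0 0 0 0 0 0.12 1;0 0 0 0 0 0.19 1;0 0 0 0 0 0.26 1;0 0 0 -0.01 0.03 0.3 1;0 0 0 -0.02 0.08 0.3 1;0 0 0 -0.03 0.15 0.3 1;0 0 0 -0.04 0.23 0.3 1;0 0 0 -0.05 0.32 0.3 1;0 0 0 -0.06 0.41 0.3 1;0 0 0 -0.07 0.5 0.3 1;0 0 0 -0.08 0.59 0.3 1;0 0 0 -0.09 0.68 0.3 1;0 0 0 -0.1 0.76 0.3 1;0 0 0 -0.1 0.82 0.3 1;0 0 0 -0.1 0.87 0.3 1;0 0 0 -0.1 0.9 0.3 1;0 0 0 -0.1 0.9 0.3 1"

```text
clock: 27.65
ee_pos: [0.5053, 0.081, 0.1013]
orientation: [[-1.0, -0.027, -0.0], [-0.027, 1.0, 0.001], [0.0, 0.001, -1.0]]
ft_force: [0.0, -0.1, -3.1]
gripper_width: 0.573
finger_force: 62.6
```

Request:
arm_command --moves "0 0 0.002 -0.01 0.03 0 1;0 0 0.005 -0.02 0.09 0 1;0 0 0.008 -0.03 0.17 0 1;0 0 0.011 -0.04 0.26 0 1;0 0 0.014 -0.05 0.35 0 1;0 0 0.017 -0.06 0.44 0 1;0 0 0.02 -0.07 0.53 0 1;0 0 0.0225 -0.08 0.62 0 1;0 0 0.0225 -0.09 0.71 0 1;0 0 0.0225 -0.1 0.8 0 1;0 0 0.0225 -0.104 0.87 0 1;0 0 0.0225 -0.104 0.93 -0.02 1;0 0 0.0225 -0.104 0.965 -0.05 1;0 0 0.0225 -0.104 0.975 -0.1 1;0 0 0.0225 -0.104 0.975 -0.15 1;0 0 0.0225 -0.104 0.975 -0.2 1;0 0 0.0225 -0.104 0.975 -0.23 1;0 0 0.0225 -0.104 0.975 -0.25 1;0 0 0.0225 -0.104 0.975 -0.25 1;0 0 0.0225 -0.104 0.975 -0.25 1"

```text
clock: 29.32
ee_pos: [0.4747, 0.3695, 0.0257]
orientation: [[-0.987, -0.162, -0.0], [-0.162, 0.987, -0.001], [0.0, -0.001, -1.0]]
ft_force: [0.3, 0.1, -2.0]
gripper_width: 0.571
finger_force: 62.6
```

```bash
python3 - <<'E'
from h import *
s=state();print(s['ee_pos'],s['orientation'].round(3)[:,1],s['ft_force'])
a=[]
for n in("scene","side"):
    im=camera(n)[:,:,::-1].copy();p=camera_params(n)
    a+=[ortho(im,p,.004,1800,(.35,.27,.6,.47))]
cv2.imwrite("pics/l7.png",np.hstack(a))
E
```

```text
[0.47472344 0.36951441 0.0257481 ] [-0.162  0.987 -0.001] [ 0.29695228  0.08191635 -1.99817699]
```

View pics/l7.png

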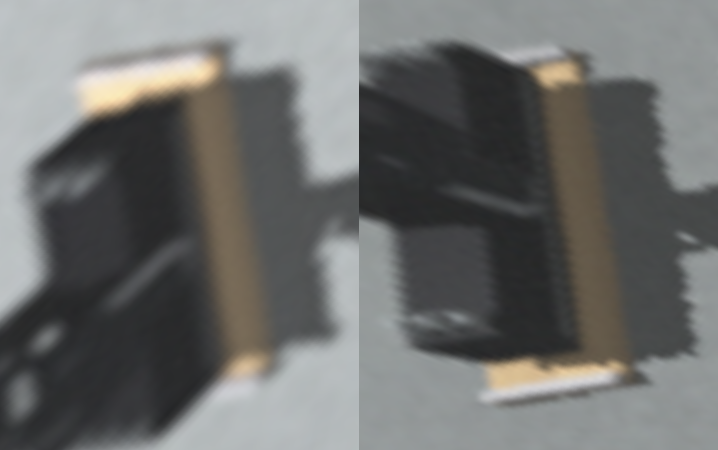

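The long tier hangs parallel between the stops in both views. Lower it.

Request:
arm_command --moves "0 0 0 0.001 0.002 -0.008 1;0 0 0 0.001 0.002 -0.016 1;0 0 0 0.001 0.002 -0.023 1;0 0 0 0.001 0.002 -0.026 1;0 0 0 0.001 0.002 -0.026 1;0 0 0 0.001 0.002 -0.026 1"

```text
clock: 29.92
ee_pos: [0.4746, 0.3712, 0.0182]
orientation: [[-0.986, -0.164, -0.0], [-0.164, 0.986, -0.0], [0.0, -0.0, -1.0]]
ft_force: [-0.1, 0.0, -3.0]
gripper_width: 0.57
finger_force: 62.6
```

Request:
arm_command --moves "0 0 0 0 0 -0.003 1;0 0 0 0 0 -0.006 1;0 0 0 0 0 -0.006 1;0 0 0 0 0 -0.006 1"

```text
clock: 30.25
ee_pos: [0.4749, 0.3714, 0.0166]
orientation: [[-0.987, -0.164, 0.0], [-0.164, 0.987, 0.0], [-0.0, 0.0, -1.0]]
ft_force: [-0.9, 0.3, -2.3]
gripper_width: 0.575
finger_force: 62.8
```

Request:
arm_command --moves "0 0 0 0 0 -0.003 1;0 0 0 0 0 -0.005 1;0 0 0 0 0 -0.005 1;0 0 0 0 0 -0.005 1"

```text
clock: 30.58
ee_pos: [0.4749, 0.3714, 0.0164]
orientation: [[-0.987, -0.164, -0.001], [-0.164, 0.987, 0.001], [0.001, 0.001, -1.0]]
ft_force: [-3.2, -1.3, 6.4]
gripper_width: 0.576
finger_force: 63.7
```

Contact. Release, lift, and take a last look.

Request:
arm_command --moves "0 0 0 0 0 0 0;0 0 0 0 0 0 -0.2;0 0 0 0 0 0 -0.35;0 0 0 0 0 0 -0.5;0 0 0 0 0 0 -0.8;0 0 0 0 0 0 -1;0 0 0 0 0 0 -1;0 0 0 0 0 0 -1;0 0 0 0 0 0.08 -1;0 0 0 0 0 0.2 -1;0 0 0 0 0 0.33 -1;0 0 0 0 0 0.46 -1;0 0 0 0 0 0.6 -1;0 0 0 0 0 0.73 -1;0 0 0 0 0 0.8 -1;0 0 0 0 0 0.8 -1;0 0 0 0 0 0.8 -1;0 0 0 0 0 0.8 -1"

```text
clock: 32.08
ee_pos: [0.474, 0.3708, 0.254]
orientation: [[-0.987, -0.164, -0.002], [-0.164, 0.987, -0.001], [0.002, -0.001, -1.0]]
ft_force: [-0.1, -0.5, -0.7]
gripper_width: 0.997
finger_force: 0.0
```

```bash
python3 - <<'E'
from h import *
p=camera_params("wrist"); im=camera("wrist")[:,:,::-1].copy()
a=ortho(im,p,.052,1400,(.35,.1,.65,.5)); b=cv2.resize(camera("scene")[60:340,60:440,::-1].copy(),(570,420))[:,:, :]
cv2.imwrite("pics/fin.png",np.hstack([cv2.resize(a,(560,420)),b])[:, :1130]); cv2.imwrite("pics/fin.png",cv2.resize(cv2.imread("pics/fin.png"),(800,297))); 
cv2.imwrite("pics/fa.png",a); print(a.shape,state()['ee_pos'],state()['ft_force'])
E
```

```text
(420, 560, 3) [0.47347614 0.37046955 0.25275779] [-0.49214407 -0.01736353 -0.13830483]
```

View pics/fin.png

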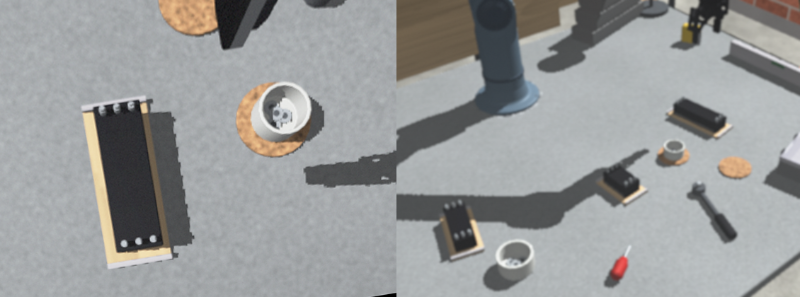

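The long tier sits between its stops, with bit rows at (117,107) and (138,241), so its centre is (0.474,0.371) against the cradle's (0.4755,0.3705). The dish is on its coaster, all tiers are in place, and the screwdriver and ratchet haven't moved.

```bash
python3 -c "
from station import *
print(job_done())"
```

```text
the job is handed in; nothing more can be done
None
```

I handed the job in at about 32 s of the 128 s: the dish is on the right-hand coaster, and the short, middle and long tiers are in their own cradles, each measured within about 4 mm of centre; the judge's result was not shown.

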